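Lock the battery hatch of the test console

ROBOT

A 6-joint arm with a two-finger parallel gripper is mounted at the origin on the work surface. World frame = base frame: x ahead of the robot, y to its left, z up, the work surface at z = 0. Lengths are in m, angles in degrees, forces in N, time in s.
With the tool pointing down it reaches from about 0.375 to 0.9 m from the base axis. Payload 3.1 kg.
Tool frame: the origin (TCP) lies between the finger pads; the fingertips stand 22 mm ahead of it and the grasp point (between the pads) lies 3 mm ahead of it; z points along the fingers, y is the line along which they close (so a half turn about z gives the same grasp; the last joint's range is limited). The gripper opens to 87 mm and grips with 3 to 60 N. Pads are 19 mm wide; open, the fingers measure 117 mm over their backs; the gripper's body (75 mm by 190 mm) begins 51 mm behind the grasp point.
Start: joints at [-75.544, 30.224, 82.088, -0, 67.689, -10.227], TCP at [0.261, -0.568, 0.245] pointing down, gripper open.
Joint ranges: [-176.69, 176.69], [-43.24, 126.21], [12.49, 139.97], [-82, 262], [0, 151.66], [-163.58, 163.58]. Speed limits (degrees/s): [159.86, 159.86, 180, 180, 180, 180].

INTERFACE

Orientations are given as a 3x3 rotation matrix whose columns are the frame's x, y, z axes.
In Python, from rig import bot, capture, search_frame, outline_of, spot_point gives the robot as it stands.
- The arm moves only by the tool jog_arm, never from a script. Its argument "rows" is text: rows parted by semicolons, each of 7 numbers parted by spaces: the opening, from 0 (shut) to 1 (fully open), then the shift along the tool's x, y, z as a fraction of full scale, then the turn, a rotation vector about the tool's x, y, z as a fraction of full scale. A call has 1 to 20 rows; each row is the pose to reach, as a shift and turn from the pose commanded when the call began, along the tool's axes at that moment; what a row does not reach only later rows make up. Full scale, the value 1, is 0.5 m for a shift and pi/4 rad for a turn. A row lasts 1/12 s, in which the tool goes at most 41.7 mm and 7.16 degrees, less where a joint would pass 70% of its speed; a pose out of reach is approached as far as the arm can. A call with a number of a shift or a turn outside -1 to 1 is refused whole. A call with a gripper value outside its range is refused whole. The fingers move at their own pace and stop on an object; the grip force is fixed at half the most. Time passes only in rows, so rows that repeat a pose let the fingers close. It gives the time, the measured TCP pose, the force, the opening and the grip force at its end, in the units of the state.
- bot.read_state(): the state, without advancing time (a new reading comes with each control period).
- capture(name): name is "scene" or "side" or "wrist"; returns a dict with "pixels" (400x640x3 uint8, red, green, blue), "fx", "fy", "cx", "cy" (pixels), "R" (3x3) and "t" (3): a world point X has camera coordinates R X + t; the wrist camera has in their place "mount" (4x4, takes a point from camera to tool coordinates, whose origin is the TCP and whose axes are the flange's). Camera axes: x right, y down, z forward; pixel columns grow to the right and rows downward; lengths in m; the calibration is good to about 2 mm. A picture is of the moment at which its call begins: read the wrist's pose just before it. There is no depth.
- bot.hand_in(): hands the job in; it is judged then, once.
Trained networks look in a picture, given as the dict that the camera call returned (one of the last four; its "shot" number tells which), for a name from the list of things; names that differ only in an ending like _2 or _b are one class to them, and where a whole thing is asked for, a point or a joint stands for the part that bears it (a point fixed in the world has none). Each returns a list of dicts, best first, with "conf" (0 to 1); they miss things now and then, are a little off and sometimes report something else, mostly with a low value. They report only what shows in the picture. A call takes as long as a camera call. They do not tell look-alikes from the thing itself.
- search_frame(label, picture): "point" ([x, y, z] in m, in world coordinates, good to about 4 mm: the middle of the surface that is visible of it).
- outline_of(label, picture): "region" (400x640 bool, what is visible of it).
- spot_point(label, picture): "point" ([x, y, z] in m, in world coordinates, good to about 4 mm: a listed point, or the origin of a listed thing).
The state is a dict: "time_s": time; "joint_positions": joint angles; "qvel": joint speeds; "tau": joint torques, N m; "position": TCP position; "tcp_rot": TCP orientation; "force": force on the tool from outside, world axes, zero at the start; "moment": the same for the moment, N m; "opening": opening from 0.0 (shut) to 1.0 (fully open); "grasp_force": force on a finger pad.
Only numpy, scipy, OpenCV 4.12 (cv2) and the standard library are available. Lean on these libraries where they do the work, as an engineer would, in place of code of your own. Each camera call takes 0.05 s, during which the arm holds its last target. There are 200 camera calls.

TASK

The batteries of the grey test console have just been changed. Shut its blue hatch fully, take the orange flat-blade driver out of the tool block and turn the hatch's slotted lock a quarter turn clockwise with it, until it stops with the slot at the green dot, then stand the driver back in its own hole in the block. Leave everything else on the bench where it is.

Things in the scene. Friction and masses are not known exactly. Their poses are not given: they have to be found in the camera images.
- console: Fixed grey test console; its flat deck is 95 mm above the bench, x -75 to +115 and y -125 to +125 mm; keypad and display slope down to x -160. Origin: on the bench below the middle of the shut blue hatch. x: to its back, away from the keypad; y: to its left, the hatch's hinge side; z up.
- hatch (a joint): Angle of the blue hatch, rad: 0 = lying flat, shut on the deck; grows as it opens upward; 1.57 upright; stop at 1.9. A friction hinge (0.22 N m) keeps it wherever it is left, so it must be pushed all the way down. Hinge line: along console x, at console y +65 mm, z 95 mm. Shut, the outer face is at z 103 mm.
- hinge (a point): Middle of the hatch's hinge line, on the plate's underside. The hatch is a plate of 120 mm along the hinge (x +-60), 130 mm from hinge to free edge, 8 mm thick. Axes move with the hatch: -y from hinge to free edge, z out of the outer face, x along the hinge.
- hatch_edge (a point): Middle of the hatch's free edge, on its outer face, 130 mm from the hinge. Same axes as hinge.
- cam (a joint): Angle of the slotted quarter-turn lock in the hatch, rad: 0 = released, 1.571 = locked, at a solid stop; grows clockwise seen from above the shut hatch. Starts between 0 and 0.3. Turns with about 0.12 N m, stays where left. Once the hatch is shut, its tongue swings beneath the deck's rim and holds the hatch.
- slot (a point): Middle of the floor of the lock's slot, 8 mm below the face of its round steel head (30 mm across, 5 mm proud of the hatch, centre 101 mm from the hinge line). Slot right across the head, 6 mm wide, bevelled to 11 mm at the mouth. x: along the slot; z: out of the head. Released it points to the red dot, along the hinge; locked to the green dot, at the free edge.
- driver: Flat-blade driver, 140 mm, 0.17 kg, upright in the block. Origin: middle of the blade's end; z up to the handle; x along the blade's width. Blade 16 (x) x 3 (y) x 18 mm, shank 11 mm thick, black collar 40 mm across at 50-56 mm above the tip, orange handle at 56-140 mm, 38 mm along x by 24 mm along y, flat sides: its broad side lies as the blade does.
- blade_tip (a point): Middle of the end of the driver's blade (same point as driver).
- stand: Fixed wooden tool block, 64 (x) x 150 (y) x 56 mm high, origin under its centre, with two upright round through holes of 26 mm at y +40 mm (orange driver) and y -40 mm (green nut driver). The driver's collar rests on the block's top; its blade end then hangs 6 mm above the bench.
- stand_hole (a point): Centre of the mouth of the orange driver's hole, on the top face of the block, 56 mm above the bench.
- nutdriver: Slim green-handled nut driver in the block's other hole, its top 116 mm above the bench; stays there.
- refblocks: Plywood tray 120 x 90 x 30 mm with three rubber reference blocks; stays.
- durometer: Hand-held dial hardness gauge lying on its back, about 110 mm long, 28 mm high; stays.
- weight: Steel test weight with a knob, 68 mm across, 78 mm high; stays.
- rubber_pad: Blue rubber sample, 110 x 75 x 8 mm; stays.
- wash_bottle: White bottle with a red cap, 64 mm across, 160 mm high; stays.
- skeleton_hand: Ivory skeleton hand on a 100 x 80 mm base, about 220 mm high; stays.
Not all that is in view belongs to the job. Leave any pink or turquoise look-alike of the stand alone.

How it is judged (in metres and radians):
On the way, in this order (a step that is already met when the one before it is completed fails the run):
1. the hatch is shut, the lock not yet turned (value of joint hatch below 0.04 rad and value of joint cam below 0.6 rad), for 0.2 s.
2. the lock is turned home with the driver's blade in its slot, the hatch shut (value of joint cam above 1.45 rad and value of joint hatch below 0.04 rad and distance between blade_tip and slot below 0.01 m), for 0.1 s.
At the end, for the whole second after the job is handed in: The hatch is shut (within 0.04 rad), the lock within 0.12 rad of its locked stop (joint above 1.45), and the driver stands at rest in its own hole of the block: blade end within 10 mm of the hole's axis and less than 12 mm above the bench, leaning less than 0.12 rad (value of joint hatch below 0.04 rad and value of joint cam above 1.45 rad and horizontal distance between blade_tip and stand_hole below 0.01 m and height (world z) of blade_tip below 0.012 m and angle between driver's own z axis and vertical below 0.12 rad and linear speed of driver below 0.02 m/s); the robot touches nothing.
It fails at once if a bystander is moved by more than 30 mm (distance of any of nutdriver, refblocks, durometer, weight, rubber_pad, wash_bottle, skeleton_hand from where it was at the start of the episode above 0.03 m).
It also fails if it takes over 72 s, if anything falls off the work surface, if the arm or the gripper's body presses on something with over 40 N, if the wrist force passes 120 N, or if a joint passes its speed limit or range.

## Working session

There is one attempt and no reset: what is moved stays moved. The work goes in short steps, Python scripts to look and compute and a tool call to move; the robot and the scene stay as the last step left them, time stands still between calls to the robot, and variables do not carry over. Pictures are saved under pics/ and viewed, at most 14 in all, crops included, and the job is handed in when it is done.

Besides the shell and the picture viewer there is one more tool, called after "Request:" as a command line: name --argument value ..., lists and objects as JSON in quotes. jog_arm: Moves the arm, as the interface text tells. Its arguments: {"type":"object","properties":{"rows":{"type":"string"}},"required":["rows"]}

```bash
mkdir -p pics; ls
cat > h.py <<'E'
import numpy as np, cv2
from rig import bot, capture, search_frame, outline_of, spot_point
def save(p,n,box=None,k=1):
    im=p["pixels"]
    if box: im=im[box[1]:box[3],box[0]:box[2]]
    im=cv2.resize(im,None,fx=k,fy=k,interpolation=cv2.INTER_CUBIC)
    cv2.imwrite(f"pics/{n}.png",im[:,:,::-1])
def proj(p,X):
    c=p["R"]@np.array(X)+p["t"]; return [p["fx"]*c[0]/c[2]+p["cx"],p["fy"]*c[1]/c[2]+p["cy"]]
E
python3 - <<'E'
from h import *
s=bot.read_state(); print({k:np.round(v,3) for k,v in s.items()})
ps={n:capture(n) for n in("scene","side")}
im=np.vstack([p["pixels"] for p in ps.values()])
cv2.imwrite("pics/a.png",cv2.resize(im,(480,600),interpolation=cv2.INTER_AREA)[:,:,::-1]) if 0 else [save(p,n+"0",k=1.25) for n,p in ps.items()]
for n,p in ps.items():
  for f,ls in((spot_point,["console","hinge","hatch_edge","slot","driver","stand","stand_hole","nutdriver"]),(search_frame,["driver","stand","hatch"])):
    for l in ls:
      for d in f(l,p)[:3]: print(n,f.__name__,l,np.round(d["point"],3),round(d["conf"],2),np.round(proj(p,d["point"])) )
E
```

```text
pics
{'time_s': np.float64(0.0), 'joint_positions': array([-75.546,  30.279,  82.159,   0.   ,  67.686, -10.228]), 'qvel': array([-0.005, -0.035, -0.042,  0.013, -0.036, -0.126]), 'tau': array([  0.   , -44.004, -17.659,   0.063,   0.058,  -0.   ]), 'position': array([ 0.261, -0.567,  0.244]), 'tcp_rot': array([[ 0.909,  0.418, -0.001],
       [ 0.418, -0.909,  0.002],
       [ 0.   , -0.002, -1.   ]]), 'force': array([-0.081, -0.043, -0.412]), 'moment': array([ 0.025,  0.029, -0.013]), 'grasp_force': np.float64(0.0), 'opening': np.float64(1.003)}
scene call console [0.557 0.176 0.001] 0.93 [384. 238.]
scene call console [ 0.344  0.437 -0.001] 0.18 [450. 192.]
scene call hinge [0.548 0.242 0.095] 0.51 [411. 215.]
scene call hatch_edge [0.55  0.187 0.214] 0.71 [399. 184.]
scene call slot [0.55  0.196 0.186] 0.57 [400. 192.]
scene call driver [ 0.499 -0.137  0.008] 0.63 [283. 222.]
scene call driver [ 0.344  0.438 -0.001] 0.28 [451. 192.]
scene call stand [ 0.493 -0.175 -0.   ] 0.84 [272. 222.]
scene call stand [ 0.579 -0.61   0.001] 0.81 [125. 242.]
scene call stand [0.224 0.266 0.002
[... 1134 characters left out ...]
0.8 [372. 307.]
side call stand_hole [ 0.335 -0.17   0.058] 0.79 [369. 198.]
side call stand_hole [ 0.593 -0.568  0.059] 0.77 [331. 128.]
side call stand_hole [0.241 0.303 0.057] 0.67 [368. 307.]
side call nutdriver [ 0.485 -0.219  0.006] 0.48 [334. 191.]
side call nutdriver [ 0.526  0.511 -0.003] 0.45 [259. 352.]
side call driver [ 0.501 -0.123  0.108] 0.68 [325. 188.]
side call driver [0.521 0.518 0.012] 0.23 [259. 353.]
side call driver [ 0.48  -0.122  0.044] 0.21 [330. 201.]
side call stand [ 0.326 -0.178  0.055] 0.97 [371. 197.]
side call stand [ 0.477 -0.129  0.046] 0.91 [331. 200.]
side call stand [0.23  0.283 0.058] 0.77 [373. 302.]
side call hatch [0.548 0.214 0.154] 0.9 [283. 244.]
```

View pics/scene0.png

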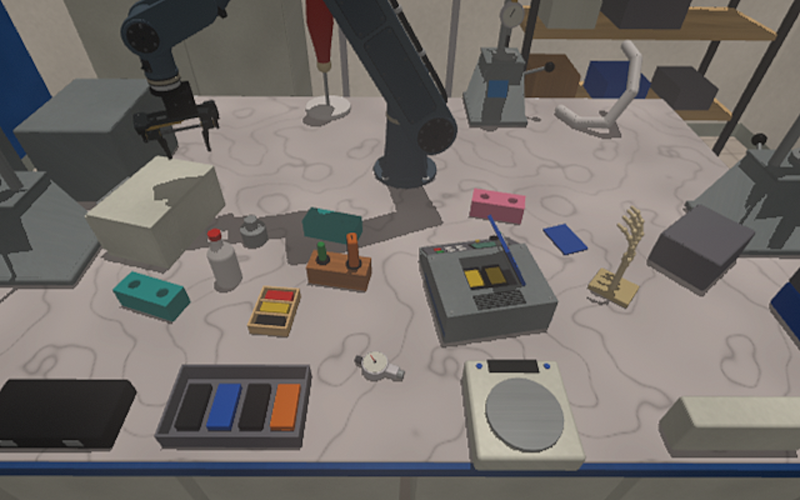

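View pics/side0.png

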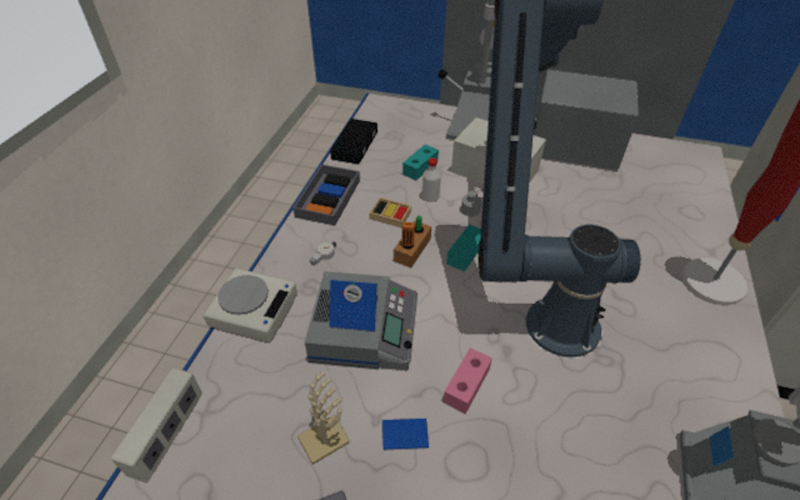

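The scene view shows the wooden block with the orange driver at (352,250) and the green nut driver at (320,252). The blue hatch stands half open at (505,250).

Candidates for the block:
- wooden at (338,268), chosen by its brown colour and the two drivers in it
- teal at (150,295)
- teal at (332,222)
- pink at (497,203)

The orange block in the grey tray at (285,408) is not a driver. I'll check the choice with a wrist crop.

```bash
cat >> h.py <<'E'
from scipy.spatial.transform import Rotation as Ro
def yawR(a):
    c,s=np.cos(np.radians(a)),np.sin(np.radians(a)); return np.array([[c,s,0],[s,-c,0],[0,0,-1.]])
def rel(P,yaw,P0=None,R0=None):
    s=bot.read_state(); P0=s["position"] if P0 is None else np.array(P0); R0=s["tcp_rot"] if R0 is None else R0
    return np.round(np.r_[R0.T@(np.array(P)-P0)/.5, Ro.from_matrix(R0.T@yawR(yaw)).as_rotvec()/(np.pi/4)],4)
E
python3 - <<'E'
from h import *
print(capture("wrist")["mount"].round(3)); print(rel([.45,-.14,.38],90))
p=capture("scene")
for l in("skeleton_hand","weight","wash_bottle"): print(l,[np.round(d["point"],3) for d in spot_point(l,p)[:1]])
E
```

```text
[[ 0.    -0.957 -0.289  0.08 ]
 [ 1.     0.     0.     0.   ]
 [-0.    -0.289  0.957 -0.14 ]
 [ 0.     0.     0.     1.   ]]
[ 0.7008 -0.6197 -0.2709  0.      0.     -1.4515]
skeleton_hand [array([0.529, 0.51 , 0.004])]
weight [array([ 0.351, -0.421, -0.   ])]
wash_bottle [array([ 0.499, -0.46 , -0.002])]
```

Request:
jog_arm --rows "1 0.1 -0.1 -0.27 0 0 -0.1; 1 0.7 -0.62 -0.27 0 0 -1;1 0.7 -0.62 -0.27 0 0 -1;1 0.7 -0.62 -0.27 0 0 -1;1 0.7 -0.62 -0.27 0 0 -1;1 0.7 -0.62 -0.27 0 0 -1;1 0.7 -0.62 -0.27 0 0 -1;1 0.7 -0.62 -0.27 0 0 -1;1 0.7 -0.62 -0.27 0 0 -1;1 0.7 -0.62 -0.27 0 0 -1;1 0.7 -0.62 -0.27 0 0 -1;1 0.7 -0.62 -0.27 0 0 -1;1 0.7 -0.62 -0.27 0 0 -1;1 0.7 -0.62 -0.27 0 0 -1;1 0.7 -0.62 -0.27 0 0 -1;1 0.7 -0.62 -0.27 0 0 -1"

```text
time_s: 2.78
position: [0.4491, -0.141, 0.3792]
tcp_rot: [[0.349, 0.937, -0.001], [0.937, -0.349, -0.0], [-0.0, -0.001, -1.0]]
force: [0.8, -0.7, 0.1]
opening: 0.998
grasp_force: 0.0
```

```bash
cat >> h.py <<'E'
def wrist():
    s=bot.read_state(); p=capture("wrist"); T=np.eye(4); T[:3,:3]=s["tcp_rot"]; T[:3,3]=s["position"]
    W=np.linalg.inv(T@p["mount"]); p2=dict(p); p2["R"]=W[:3,:3]; p2["t"]=W[:3,3]; return p,p2
def ray(p,u,v,z):
    d=p["R"].T@np.array([(u-p["cx"])/p["fx"],(v-p["cy"])/p["fy"],1]); c=-p["R"].T@p["t"]; return c+d*(z-c[2])/d[2]
E
python3 - <<'E'
from h import *
p,q=wrist(); save(p,"w1")
for f,ls in((spot_point,["driver","stand","stand_hole","nutdriver"]),(search_frame,["driver","stand"])):
    for l in ls:
      for d in f(l,p)[:3]: print(f.__name__,l,np.round(d["point"],3),round(d["conf"],2),np.round(proj(q,d["point"])) )
s=bot.read_state(); print(s["position"],s["joint_positions"])
E
```

```text
call driver [ 0.492 -0.133  0.008] 0.93 [339. 149.]
call stand [ 0.324 -0.206 -0.003] 0.94 [272. 212.]
call stand [ 0.489 -0.177  0.002] 0.58 [345. 171.]
call stand_hole [ 0.334 -0.165  0.057] 0.94 [262. 201.]
call stand_hole [ 0.499 -0.135  0.055] 0.93 [346. 152.]
call nutdriver [ 0.486 -0.213  0.004] 0.59 [350. 189.]
call driver [ 0.493 -0.128  0.144] 0.82 [346. 156.]
call stand [ 0.49  -0.178  0.056] 0.91 [349. 177.]
call stand [0.212 0.197 0.04 ] 0.7 [93.  9.]
call stand [ 0.325 -0.198  0.053] 0.62 [265. 218.]
[ 0.44932881 -0.14075609  0.37935196] [-3.10276099e+01  9.53030815e+00  9.21870976e+01 -1.97259700e-03
  7.83086539e+01 -1.06207230e+01]
```

View pics/w1.png

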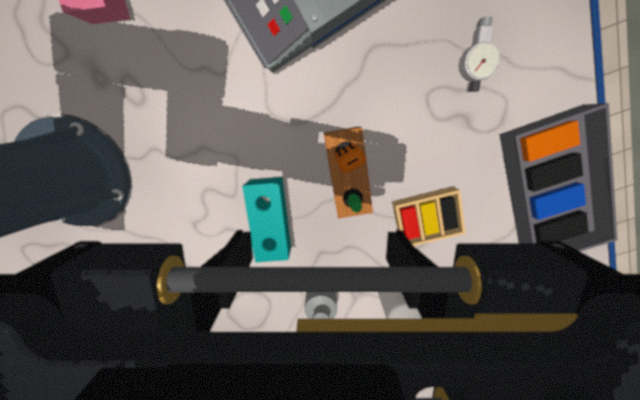

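The crop confirms the choice: the wooden block with the orange driver at (346,155) and the green nut driver at (352,200). The turquoise look-alike is at (266,215). I'll close the hatch first.

```bash
cat >> h.py <<'E'
O=np.array([.559,.177]); CY=9
def con(x,y,ztip,tip=.022):
    a=np.radians(CY); return np.r_[O+np.array([[np.cos(a),-np.sin(a)],[np.sin(a),np.cos(a)]])@[x,y], ztip+tip]
E
python3 - <<'E'
from h import *
P=con(.038,.085,.358);print(P, rel(P,99))
R=yawR(99)
for y,z in((.085,.195),(.036,.193),(.0065,.175),(-.012,.154),(-.024,.130),(-.030,.106)): print(rel(con(.038,y,z),99,P,R))
E
```

```text
[0.58323523 0.26689802 0.38      ] [ 8.575e-01 -3.330e-02 -1.200e-03 -5.000e-04 -2.000e-04 -6.535e-01]
[0.    0.    0.326 0.    0.    0.   ]
[-0.098  0.     0.33   0.     0.     0.   ]
[-0.157  0.     0.366  0.     0.     0.   ]
[-0.194  0.     0.408  0.     0.     0.   ]
[-0.218  0.     0.456  0.     0.     0.   ]
[-0.23   0.     0.504  0.     0.     0.   ]
```

Request:
jog_arm --rows "0 0.857 -0.033 0 0 0 -0.653;0 0.857 -0.033 0 0 0 -0.653;0 0.857 -0.033 0 0 0 -0.653;0 0.857 -0.033 0 0 0 -0.653;0 0.857 -0.033 0 0 0 -0.653;0 0.857 -0.033 0 0 0 -0.653;0 0.857 -0.033 0 0 0 -0.653;0 0.857 -0.033 0 0 0 -0.653;0 0.857 -0.033 0 0 0 -0.653;0 0.857 -0.033 0 0 0 -0.653;0 0.857 -0.033 0 0 0 -0.653;0 0.857 -0.033 0 0 0 -0.653;0 0.857 -0.033 0 0 0 -0.653;0 0.857 -0.033 0 0 0 -0.653;0 0.857 -0.033 0 0 0 -0.653;0 0.857 -0.033 0 0 0 -0.653"

```text
time_s: 4.47
position: [0.5828, 0.2659, 0.3799]
tcp_rot: [[-0.156, 0.988, 0.0], [0.988, 0.156, -0.0], [-0.0, 0.0, -1.0]]
force: [0.2, 0.1, -0.4]
opening: 0.006
grasp_force: 0.0
```

Run:
```python
from h import *
p,q=wrist(); save(p,"w2")
for f,ls in((spot_point,["console","hinge","hatch_edge","slot"]),(search_frame,["hatch"])):
    for l in ls:
      for d in f(l,p)[:2]: print(f.__name__,l,np.round(d["point"],3),round(d["conf"],2),np.round(proj(q,d["point"])) )
s=bot.read_state(); print(s["position"],s["joint_positions"],s["opening"])
```

```text
call console [ 0.556  0.179 -0.002] 0.77 [298. 201.]
call hinge [0.542 0.24  0.095] 0.95 [291. 182.]
call hatch_edge [0.557 0.19  0.212] 0.88 [288. 244.]
call hatch_edge [ 0.343  0.444 -0.   ] 0.56 [193.  33.]
call slot [0.554 0.195 0.188] 0.72 [289. 232.]
call hatch [0.543 0.215 0.162] 0.81 [285. 210.]
[0.58291209 0.26713735 0.3797588 ] [ 1.46529524e+01  2.51095752e+01  6.92300203e+01 -1.34203530e-03
  8.56467004e+01  5.61597566e+00] 0.0038509244265736583
```

View pics/w2.png

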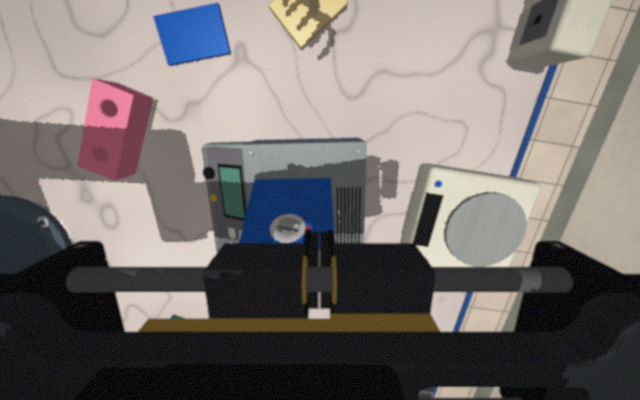

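The wrist view shows the open hatch with its lock at (288,228). The slot lies nearly along the hinge and the closed fingers are ready behind it. The networks agree with the first estimates, so I'll sweep it shut.

Request:
jog_arm --rows "0 0 0 0.326 0 0 0;0 0 0 0.326 0 0 0;0 0 0 0.326 0 0 0;0 0 0 0.326 0 0 0;0 0 0 0.326 0 0 0;0 -0.05 0 0.326 0 0 0;0 -0.098 0 0.33 0 0 0;0 -0.128 0 0.347 0 0 0;0 -0.157 0 0.366 0 0 0;0 -0.176 0 0.387 0 0 0;0 -0.194 0 0.408 0 0 0;0 -0.206 0 0.432 0 0 0;0 -0.218 0 0.456 0 0 0;0 -0.225 0 0.48 0 0 0;0 -0.23 0 0.504 0 0 0;0 -0.23 0 0.508 0 0 0;0 -0.23 0 0.508 0 0 0"

```text
time_s: 6.18
position: [0.6009, 0.1537, 0.1254]
tcp_rot: [[-0.158, 0.987, -0.001], [0.987, 0.158, -0.001], [-0.001, -0.001, -1.0]]
force: [-0.7, -1.1, 4.5]
opening: 0.005
grasp_force: 2.3
```

Request:
jog_arm --rows "0 0 0 0.003 0 0 0;0 0 0 0.003 0 0 0;0 0 0 0.006 0 0 0;0 0 0 0.006 0 0 0;0 0 0 0.006 0 0 0;0 0 0 0.006 0 0 0"

```text
time_s: 6.68
position: [0.6009, 0.1537, 0.1251]
tcp_rot: [[-0.159, 0.987, 0.001], [0.987, 0.159, -0.001], [-0.001, 0.0, -1.0]]
force: [-3.5, -2.9, 18.7]
opening: 0.004
grasp_force: 9.0
```

Run:
```python
from h import *
print(rel([.565,.141,.27],99))
```

```text
[-0.0141 -0.0749 -0.2897  0.0004  0.0017  0.003 ]
```

Request:
jog_arm --rows "0 0 0 -0.1 0 0 0;1 -0.014 -0.075 -0.29 0 0 0;1 -0.014 -0.075 -0.29 0 0 0;1 -0.014 -0.075 -0.29 0 0 0;1 -0.014 -0.075 -0.29 0 0 0;1 -0.014 -0.075 -0.29 0 0 0;1 -0.014 -0.075 -0.29 0 0 0"

```text
time_s: 7.27
position: [0.5643, 0.1413, 0.2662]
tcp_rot: [[-0.158, 0.987, -0.002], [0.987, 0.158, -0.0], [0.0, -0.002, -1.0]]
force: [-0.6, 0.6, -0.6]
opening: 0.378
grasp_force: 0.0
```

Run:
```python
from h import *
p,q=wrist(); np.savez("w3.npz",**q); save(p,"w3")
for f,ls in((spot_point,["console","hinge","hatch_edge","slot"]),(search_frame,["hatch"])):
    for l in ls:
      for d in f(l,p)[:2]: print(f.__name__,l,np.round(d["point"],4),round(d["conf"],2),np.round(proj(q,d["point"])) )
s=bot.read_state(); print(s["position"],s["joint_positions"],s["opening"])
u,v=np.round(proj(q,[.5646,.1414,.108])).astype(int); print(u,v); save(p,"w3c",(max(u-80,0),max(v-60,0),u+80,v+60),5)
```

```text
call console [ 0.5557  0.1768 -0.0008] 0.85 [317. 147.]
call hinge [0.5466 0.2392 0.0961] 0.73 [317.  97.]
call hatch_edge [0.5689 0.1116 0.1014] 0.63 [319. 214.]
call hatch_edge [5.531e-01 1.750e-01 3.000e-04] 0.44 [315. 148.]
call slot [0.5645 0.138  0.1019] 0.91 [319. 192.]
[0.56480589 0.14116232 0.26606739] [ 3.04241744e+00  2.55742871e+01  8.68809532e+01 -3.02809018e-03
  6.76953820e+01 -6.03058520e+00] 0.6477600817981554
319 191
```

View pics/w3c.png

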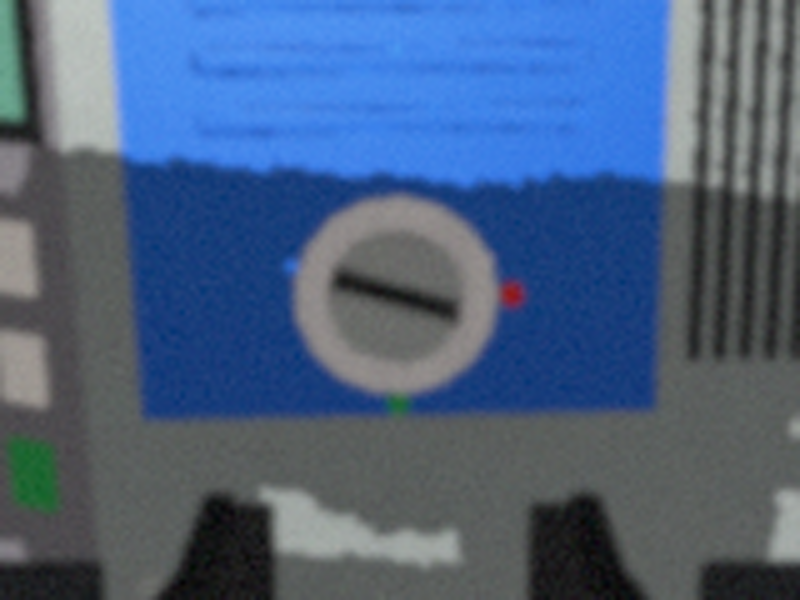

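The hatch lies shut. The lock is centred near crop (396,295), with its slot running from (337,278) to (457,311), a little clockwise of the red dot.

Run:
```python
from h import *
q=np.load("w3.npz"); q={k:q[k] for k in("R","t","fx","fy","cx","cy","pixels")}
c=lambda x,y:(239+(x-2)/5,131+(y-2)/5)
for n,(x,y,z) in dict(ctr=(396,296,.108),s1=(337,278,.108),s2=(457,311,.108),L=(293,296,.106),Rr=(499,296,.106),T=(396,192,.106),B=(396,398,.106),red=(512,294,.103),green=(398,404,.103),cl=(144,418,.103),cr=(655,409,.103)).items(): print(n,ray(q,*c(x,y),z).round(4))
a=ray(q,*c(337,278),.108);b=ray(q,*c(457,311),.108);print(np.degrees(np.arctan2(*(b-a)[1::-1])))
a=ray(q,*c(144,418),.103);b=ray(q,*c(655,409),.103);print(np.degrees(np.arctan2(*(b-a)[1::-1])),np.linalg.norm(b-a))
# next: above driver
print(rel([.494,-.2,.30],99))
```

```text
ctr [0.5627 0.142  0.108 ]
s1 [0.5491 0.144  0.108 ]
s2 [0.5768 0.1407 0.108 ]
L [0.5399 0.1378 0.106 ]
Rr [0.5857 0.1451 0.106 ]
T [0.5591 0.1648 0.106 ]
B [0.5666 0.1174 0.106 ]
red [0.5889 0.1453 0.103 ]
green [0.5675 0.115  0.103 ]
cl [0.5094 0.1022 0.103 ]
cr [0.6269 0.1233 0.103 ]
-6.734168484808605
10.209283113441192 0.1193949246567215
[-6.514e-01 -2.476e-01 -6.740e-02 -3.300e-03 -3.000e-04  1.600e-03]
```

Run:
```python
from h import *
print(rel([.494,-.135,.30],99))
```

```text
[-5.231e-01 -2.271e-01 -6.740e-02 -3.300e-03 -3.000e-04  1.600e-03]
```

Request:
jog_arm --rows "1 -0.04 -0.02 -0.067 0 0 0;1 -0.523 -0.227 -0.067 0 0 0;1 -0.523 -0.227 -0.067 0 0 0;1 -0.523 -0.227 -0.067 0 0 0;1 -0.523 -0.227 -0.067 0 0 0;1 -0.523 -0.227 -0.067 0 0 0;1 -0.523 -0.227 -0.067 0 0 0;1 -0.523 -0.227 -0.067 0 0 0;1 -0.523 -0.227 -0.067 0 0 0;1 -0.523 -0.227 -0.067 0 0 0;1 -0.523 -0.227 -0.067 0 0 0"

```text
time_s: 8.48
position: [0.4943, -0.1338, 0.3007]
tcp_rot: [[-0.158, 0.987, -0.001], [0.987, 0.158, 0.001], [0.001, -0.0, -1.0]]
force: [0.0, 0.3, -0.5]
opening: 1.0
grasp_force: 0.0
```

Run:
```python
from h import *
p,q=wrist(); np.savez("w4.npz",**q)
for f,ls in((spot_point,["driver","stand","stand_hole","nutdriver"]),(search_frame,["driver","stand"])):
    for l in ls:
      for d in f(l,p)[:2]: print(f.__name__,l,np.round(d["point"],4),round(d["conf"],2),np.round(proj(q,d["point"])) )
r=outline_of("driver",p)[:1]
s=bot.read_state(); print(s["position"],s["joint_positions"],s["opening"])
u,v=np.round(proj(q,[.494,-.135,.1])).astype(int); print(u,v); save(p,"w4c",(u-80,v-60,u+80,v+60),5)
```

```text
call driver [ 0.4982 -0.1354  0.0074] 0.6 [321. 170.]
call stand [ 0.3244 -0.2051 -0.0051] 0.68 [212. 193.]
call stand [ 0.4907 -0.1776 -0.0041] 0.57 [313. 193.]
call stand_hole [ 0.332  -0.1678  0.0576] 0.76 [203. 181.]
call stand_hole [ 0.4945 -0.1754 -0.0012] 0.68 [315. 192.]
call nutdriver [ 0.4879 -0.2142  0.0049] 0.61 [307. 215.]
call driver [ 0.4912 -0.1273  0.1434] 0.78 [317. 185.]
call driver [ 0.4843 -0.4239  0.018 ] 0.59 [289. 322.]
call stand [ 0.4914 -0.1794  0.0548] 0.82 [312. 205.]
call stand [ 0.3305 -0.1952  0.0523] 0.73 [202. 198.]
[ 0.49441448 -0.13429513  0.30109448] [-2.77106602e+01  1.76016365e+01  9.39686123e+01  2.96502839e-03
  6.84243043e+01 -3.68499953e+01] 1.000818450648434
318 183
```

View pics/w4c.png

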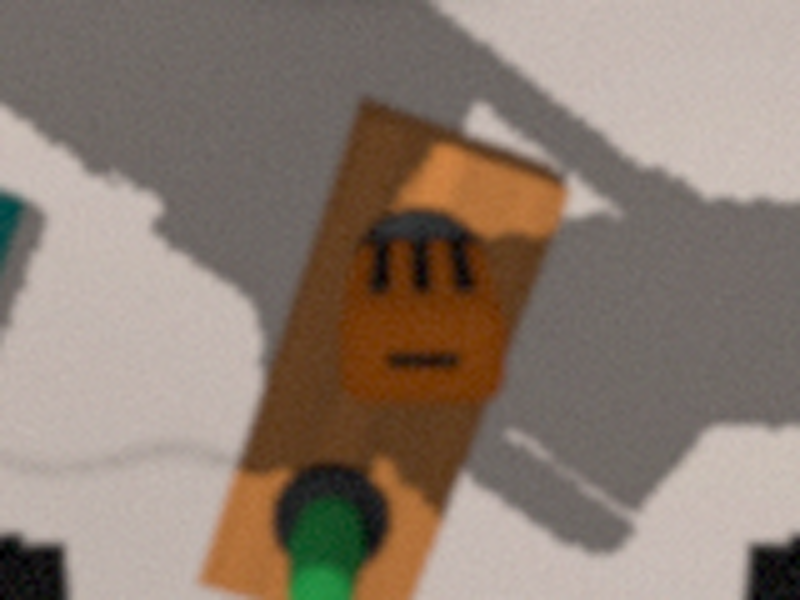

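The crop shows the handle top at (342–500, 312–400) with its broad side horizontal in the image, so it lies along the tool's y. The tool has to turn 90° counter-clockwise to grip across the flats.

Run:
```python
from h import *
q=np.load("w4.npz"); q={k:q[k] for k in("R","t","fx","fy","cx","cy")}
c=lambda x,y:(238+(x-2)/5,123+(y-2)/5)
for n,(x,y,z) in dict(mark=(422,359,.146),m1=(388,361,.146),m2=(457,360,.146),BL=(341,402,.146),BR=(498,400,.146),b1=(365,100,.056),b2=(567,182,.056),b3=(203,582,.056),nut=(330,516,.062),colT=(420,212,.062)).items(): print(n,ray(q,*c(x,y),z).round(4))
m=ray(q,*c(422,359),.146)
a=ray(q,*c(341,402),.146);b=ray(q,*c(498,400),.146);print(np.degrees(np.arctan2(*(b-a)[1::-1])))
a=ray(q,*c(203,582),.056);b=ray(q,*c(365,100),.056);print("block y yaw",np.degrees(np.arctan2(*(b-a)[1::-1])),np.linalg.norm(a-b))
print(rel([m[0],m[1],.21],144), rel([m[0],m[1],.21],188.5,[m[0],m[1],.21],yawR(144)))
```

```text
mark [ 0.4983 -0.1365  0.146 ]
m1 [ 0.4909 -0.1381  0.146 ]
m2 [ 0.506  -0.1355  0.146 ]
BL [ 0.482  -0.1492  0.146 ]
BR [ 0.5167 -0.1432  0.146 ]
b1 [ 0.4759 -0.0907  0.056 ]
b2 [ 0.5351 -0.1041  0.056 ]
b3 [ 0.4488 -0.2414  0.056 ]
nut [ 0.484  -0.2114  0.062 ]
colT [ 0.4956 -0.1179  0.062 ]
9.884442137604617
block y yaw 79.80381286896967 0.1531342164584648
[-5.500e-03  6.900e-03  1.822e-01  1.000e-04  1.000e-04 -9.969e-01] [ 0.      0.      0.      0.      0.     -0.9889]
```

Request:
jog_arm --rows "1 -0.005 0.007 0 0 0 -0.1;1 -0.005 0.007 0 0 0 -1;1 -0.005 0.007 0 0 0 -1;1 -0.005 0.007 0 0 0 -1;0.65 -0.005 0.007 0 0 0 -1;0.65 -0.005 0.007 0.18 0 0 -1;0.65 -0.005 0.007 0.18 0 0 -1;0.65 -0.005 0.007 0.18 0 0 -1;0.65 -0.005 0.007 0.18 0 0 -1;0.65 -0.005 0.007 0.18 0 0 -1"

```text
time_s: 9.72
position: [0.4987, -0.1371, 0.2118]
tcp_rot: [[-0.809, 0.588, 0.001], [0.588, 0.809, -0.0], [-0.001, 0.0, -1.0]]
force: [0.6, -0.2, 0.7]
opening: 0.678
grasp_force: 0.0
```

Request:
jog_arm --rows "0.65 0 0 0 0 0 -0.1;0.65 0 0 0 0 0 -1;0.65 0 0 0 0 0 -1;0.65 0 0 0 0 0 -1;0.65 0 0 0 0 0 -1;0.65 0 0 0 0 0 -1;0.65 0 0 0 0 0 -1;0.65 0 0 0 0 0 -1;0.65 0 0 0 0 0 -1;0.65 0 0 0 0 0 -1"

```text
time_s: 10.55
position: [0.4989, -0.1372, 0.2125]
tcp_rot: [[-0.988, -0.155, 0.003], [-0.155, 0.988, -0.001], [-0.002, -0.002, -1.0]]
force: [0.4, 0.2, 0.5]
opening: 0.651
grasp_force: 0.0
```

Run:
```python
from h import *
print(rel([.4983,-.1357,.111],189.3)); s=bot.read_state(); print(s["position"],s["joint_positions"],s["opening"])
```

```text
[ 0.0013  0.0036  0.203  -0.0022  0.0031 -0.0081]
[ 0.49892797 -0.13724991  0.21252842] [-2.77694858e+01  2.44554972e+01  9.95068110e+01  3.79159594e-03
  5.58653617e+01 -1.26706459e+02] 0.6505918771436198
```

Request:
jog_arm --rows "0.65 0.001 0.004 0.07 0 0 0;0.65 0.001 0.004 0.14 0 0 0;0.65 0.001 0.004 0.203 0 0 0;0.65 0.001 0.004 0.203 0 0 0;0.65 0.001 0.004 0.203 0 0 0;0 0.001 0.004 0.203 0 0 0;0 0.001 0.004 0.203 0 0 0;0 0.001 0.004 0.203 0 0 0;0 0.001 0.004 0.203 0 0 0;0 0.001 0.004 0.203 0 0 0;0 0.001 0.004 0.203 0 0 0;0 0.001 0.004 0.203 0 0 0;0 0.001 0.004 0.203 0 0 0"

```text
time_s: 11.63
position: [0.4977, -0.1354, 0.1103]
tcp_rot: [[-0.987, -0.158, 0.001], [-0.158, 0.987, -0.001], [-0.001, -0.001, -1.0]]
force: [-0.6, -0.5, 5.7]
opening: 0.271
grasp_force: 30.0
```

Request:
jog_arm --rows "0 0 0 -0.05 0 0 0;0 0 0 -0.12 0 0 0;0 0 0 -0.2 0 0 0;0 0 0 -0.28 0 0 0;0 0 0 -0.36 0 0 0;0 0 0 -0.4 0 0 0;0 0 0 -0.4 0 0 0;0 0 0 -0.4 0 0 0"

```text
time_s: 12.3
position: [0.4972, -0.1349, 0.3101]
tcp_rot: [[-0.988, -0.158, 0.001], [-0.158, 0.988, -0.001], [-0.001, -0.001, -1.0]]
force: [-0.2, -0.4, -1.9]
opening: 0.274
grasp_force: 30.0
```

Run:
```python
from h import *
s=bot.read_state(); R=s["tcp_rot"];P=s["position"]; print(P,s["opening"],s["grasp_force"],s["force"])
p,q=wrist(); save(p,"w5",(220,60,420,260),3)
for d in spot_point("blade_tip",p)[:2]: print("wrist",(R.T@(d["point"]-P)).round(4),d["conf"],proj(q,d["point"]))
print(proj(q,P+R@[0,0,.104]))
for n in("scene","side"):
  p=capture(n)
  for d in spot_point("blade_tip",p)[:1]: print(n,(R.T@(d["point"]-P)).round(4),d["conf"])
  for d in spot_point("stand_hole",p)[:3]: print(n,d["point"],d["conf"])
# target above slot
print(rel([.563,.1415,.29],173.3))
```

```text
[ 0.49721746 -0.13485002  0.3101061 ] 0.2740673580892358 29.99898260459304 [-0.24291728 -0.36581098 -1.86412797]
wrist [-0.0009  0.0024  0.1036] 0.6 [np.float64(321.6800652780719), np.float64(206.80507686833297)]
[np.float64(319.1095328997584), np.float64(205.73629466980174)]
scene [0.2342, 0.3019, 0.0563] 0.73
scene [0.3312, -0.1701, 0.0524] 0.67
scene [0.5909, -0.5689, 0.0543] 0.62
side [ 0.0006 -0.0003  0.1073] 0.48
side [0.3303, -0.1715, 0.0606] 0.9
side [0.2376, 0.302, 0.057] 0.74
side [0.5017, -0.1373, 0.0572] 0.63
[-0.2178  0.5248  0.037   0.0016 -0.0029  0.3503]
```

View pics/w5.png

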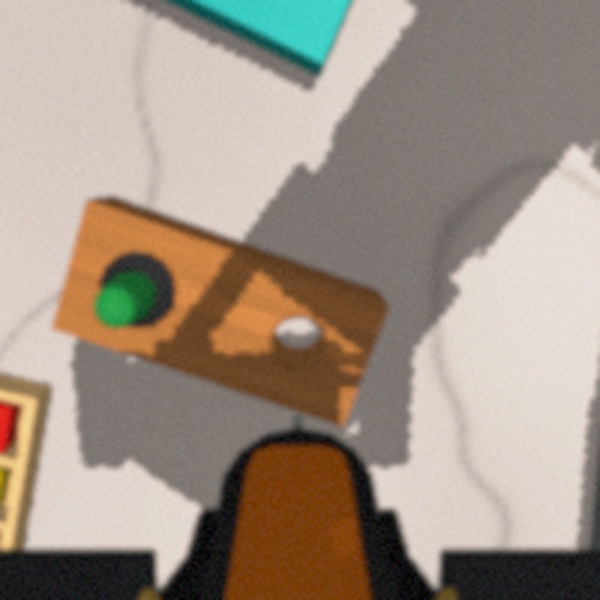

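The driver is held straight, with its blade tip at crop (298,423), on the tool axis. The empty orange hole is at (297,333).

Request:
jog_arm --rows "0 -0.03 0.05 0.02 0 0 0.05;0 -0.218 0.525 0.037 0 0 0.35;0 -0.218 0.525 0.037 0 0 0.35;0 -0.218 0.525 0.037 0 0 0.35;0 -0.218 0.525 0.037 0 0 0.35;0 -0.218 0.525 0.037 0 0 0.35;0 -0.218 0.525 0.037 0 0 0.35;0 -0.218 0.525 0.037 0 0 0.35;0 -0.218 0.525 0.037 0 0 0.35;0 -0.218 0.525 0.037 0 0 0.35;0 -0.218 0.525 0.037 0 0 0.35;0 -0.218 0.525 0.037 0 0 0.35"

```text
time_s: 13.7
position: [0.5634, 0.1399, 0.2909]
tcp_rot: [[-0.993, 0.118, -0.001], [0.118, 0.993, -0.001], [0.001, -0.001, -1.0]]
force: [-0.5, -0.5, -2.0]
opening: 0.272
grasp_force: 30.0
```

Run:
```python
from h import *
s=bot.read_state(); R=s["tcp_rot"];P=s["position"]; print(P,s["opening"],s["grasp_force"],s["joint_positions"])
p,q=wrist(); np.savez("w6.npz",**q); save(p,"w6",(260,110,380,230),5)
for l in("slot","blade_tip","hatch_edge"):
  for d in spot_point(l,p)[:1]: print(l,np.round(d["point"],4),d["conf"],proj(q,d["point"]))
print(proj(q,[.563,.1415,.108]),proj(q,P+R@[0,0,.104]))
p=capture("side")
for l in("slot","blade_tip"):
  for d in spot_point(l,p)[:1]: print(l,np.round(d["point"],4),d["conf"])
```

```text
[0.56335546 0.13988491 0.29090802] 0.2716361316607769 29.99881819356233 [ 2.93657644e+00  2.38979055e+01  8.54487004e+01 -3.42157635e-02
  7.06945631e+01 -8.02673710e+01]
slot [0.5627 0.1396 0.1038] 0.83 [np.float64(318.8420125697112), np.float64(184.13411789395815)]
blade_tip [0.562  0.1406 0.1844] 0.71 [np.float64(319.7520821005308), np.float64(203.45754373553035)]
hatch_edge [0.5695 0.1134 0.1004] 0.89 [np.float64(298.5552928129386), np.float64(191.1953456110716)]
[np.float64(320.4332081050753), np.float64(185.01286521463035)] [np.float64(319.0915739839656), np.float64(205.66750445375158)]
slot [0.566  0.1143 0.1034] 0.68
```

View pics/w6.png

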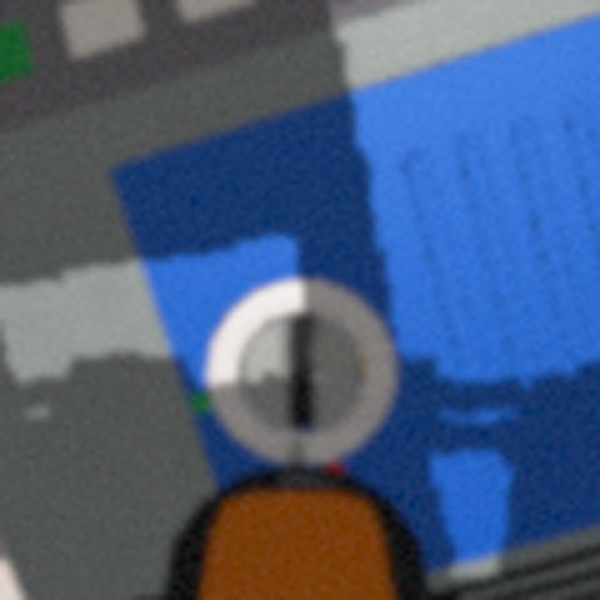

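The slot is vertical in the crop, at column 301 with its centre near row 372, and the blade is at column 298. They are nearly aligned, so I'll compute the residual.

Run:
```python
from h import *
q=np.load("w6.npz"); q={k:q[k] for k in("R","t","fx","fy","cx","cy","pixels")}
s=bot.read_state(); R=s["tcp_rot"];P=s["position"]
g=cv2.cvtColor(q["pixels"],cv2.COLOR_RGB2GRAY).astype(float)
for v in range(175,195,2):
    w=np.clip(95-g[v,312:328],0,None); w=np.clip(g[v,312:328].mean()-15-g[v,312:328],0,None); print(v,(w@np.arange(312,328)/w.sum()).round(2),end=" ")
print(q["fx"],q["cx"])
for u,v in((319.9,184),(319.9,174),(319.7,195)): print((R.T@(ray(q,u,v,.108)-P)).round(4))
```

```text
175 320.62 177 320.38 179 320.32 181 320.2 183 320.25 185 319.7 187 319.85 189 319.74 191 319.76 193 319.96 275.4331147608543 318.8708917298241
[ 0.0019 -0.      0.1832]
[ 0.0142 -0.      0.1832]
[-0.0118 -0.0002  0.1832]
```

Request:
jog_arm --rows "0 0.003 0 0.05 0 0 0;0 0.003 0 0.1 0 0 0;0 0.003 0 0.14 0 0 0;0 0.003 0 0.15 0 0 0;0 0.003 0 0.156 0 0 0;0 0.003 0 0.162 0 0 0;0 0.003 0 0.168 0 0 0;0 0.003 0 0.172 0 0 0;0 0.003 0 0.172 0 0 0;0 0.003 0 0.172 0 0 0"

```text
time_s: 14.88
position: [0.5624, 0.1416, 0.2057]
tcp_rot: [[-0.993, 0.116, 0.001], [0.116, 0.993, 0.0], [-0.001, 0.0, -1.0]]
force: [-0.0, 0.1, -1.6]
opening: 0.278
grasp_force: 30.0
```

Request:
jog_arm --rows "0 0 0 0.002 0 0 0.1;0 0 0 0.002 0 0 0.2;0 0 0 0.002 0 0 0.3;0 0 0 0.002 0 0 0.4;0 0 0 0.002 0 0 0.5;0 0 0 0.002 0 0 0.6;0 0 0 0.002 0 0 0.7;0 0 0 0.002 0 0 0.8;0 0 0 0.002 0 0 0.9;0 0 0 0.002 0 0 1;0 0 0 0.002 0 0 1;0 0 0 0.002 0 0 1"

```text
time_s: 15.88
position: [0.5623, 0.1415, 0.2045]
tcp_rot: [[-0.622, 0.783, 0.001], [0.783, 0.622, -0.0], [-0.001, 0.0, -1.0]]
force: [0.9, 0.3, -0.5]
opening: 0.274
grasp_force: 30.0
```

Run:
```python
from h import *
s=bot.read_state(); print(s["position"],s["force"],s["moment"],s["joint_positions"]); print(Ro.from_matrix(s["tcp_rot"]).as_matrix()[:2,0])
```

```text
[0.56225103 0.14152505 0.20452444] [ 0.94369413  0.27320057 -0.5299353 ] [-0.05322567 -0.08287414  0.07071967] [ 3.10021304e+00  2.95448272e+01  9.10867879e+01 -2.11604888e-02
  5.93218861e+01 -3.53441365e+01]
[-0.62190138  0.78309523]
```

Request:
jog_arm --rows "0 0 0 0 0 0 0.1;0 0 0 0 0 0 0.2;0 0 0 0 0 0 0.3;0 0 0 0 0 0 0.4;0 0 0 0 0 0 0.5;0 0 0 0 0 0 0.6;0 0 0 0 0 0 0.7;0 0 0 0 0 0 0.75;0 0 0 0 0 0 0.8;0 0 0 0 0 0 0.84;0 0 0 0 0 0 0.84;0 0 0 0 0 0 0.84"

```text
time_s: 16.88
position: [0.5625, 0.1416, 0.2045]
tcp_rot: [[-0.011, 1.0, 0.001], [1.0, 0.011, 0.0], [0.0, 0.001, -1.0]]
force: [-0.3, 0.3, -0.9]
opening: 0.272
grasp_force: 30.0
```

Run:
```python
from h import *
s=bot.read_state(); print(s["position"],s["force"],s["moment"],np.degrees(np.arctan2(*s["tcp_rot"][:2,0][::-1])))
```

```text
[0.56248897 0.14164171 0.20449061] [-0.34365621  0.33998029 -0.92215338] [-0.00117893 -0.21878089  0.13126795] 90.64100766529646
```

Request:
jog_arm --rows "0 0 0 0 0 0 0.05;0 0 0 0 0 0 0.1;0 0 0 0 0 0 0.14;0 0 0 0 0 0 0.14;0 0 0 0 0 0 0.14"

```text
time_s: 17.3
position: [0.5626, 0.1416, 0.2045]
tcp_rot: [[0.099, 0.995, 0.001], [0.995, -0.099, 0.0], [0.0, 0.001, -1.0]]
force: [1.5, 0.2, 1.5]
opening: 0.275
grasp_force: 30.0
```

Run:
```python
from h import *
s=bot.read_state(); print(s["position"],s["force"],s["moment"],np.degrees(np.arctan2(*s["tcp_rot"][:2,0][::-1])))
```

```text
[0.56256173 0.14162824 0.2044567 ] [1.54006357 0.17569299 1.53623578] [ 0.01214339 -0.20193783  0.09502446] 84.32333724069315
```

Request:
jog_arm --rows "0 0 0 0 0 0 0.05;0 0 0 0 0 0 0.1;0 0 0 0 0 0 0.14;0 0 0 0 0 0 0.14;0 0 0 0 0 0 0.14"

```text
time_s: 17.72
position: [0.5626, 0.1414, 0.2045]
tcp_rot: [[0.207, 0.978, 0.002], [0.978, -0.207, -0.001], [-0.0, 0.002, -1.0]]
force: [1.3, -1.1, 1.1]
opening: 0.274
grasp_force: 30.0
```

Run:
```python
from h import *
s=bot.read_state(); print(s["position"],s["force"],s["moment"],np.degrees(np.arctan2(*s["tcp_rot"][:2,0][::-1])))
p=capture("side"); save(p,"s2",(225,195,345,285),6)
```

```text
[0.56259757 0.14141025 0.20448943] [ 1.28780385 -1.09553827  1.08752881] [-0.20561203 -0.2487921   0.32183914] 78.05776910162632
```

View pics/s2.png

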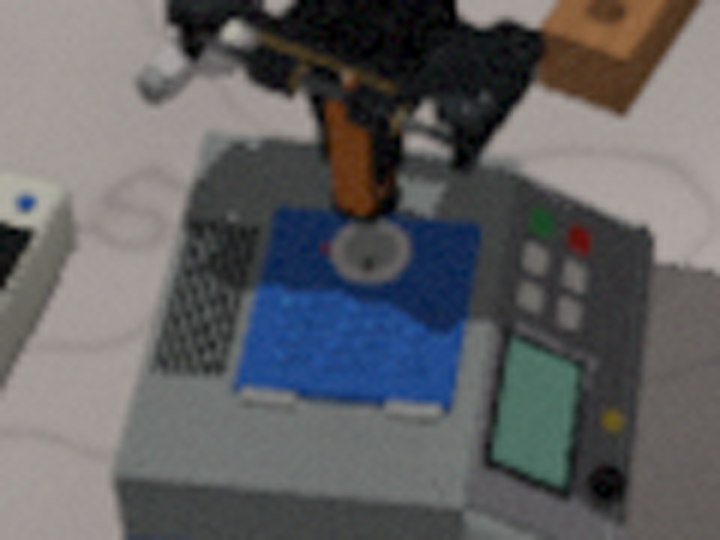

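The moment has risen to 0.32 N·m, so the lock is on its stop. At crop (368,265) the slot points across the hinge line. I'll hold briefly, back off and lift.

Request:
jog_arm --rows "0 0 0 0 0 0 0.04;0 0 0 0 0 0 0.04;0 0 0 0 0 0 0.04;0 0 0 0 0 0 -0.1;0 0 0 0 0 0 -0.26;0 0 0 0 0 0 -0.26;0 0 0 -0.01 0 0 -0.26;0 0 0 -0.03 0 0 -0.26;0 0 0 -0.06 0 0 -0.26;0 0 0 -0.12 0 0 -0.26;0 0 0 -0.2 0 0 -0.26;0 0 0 -0.22 0 0 -0.26;0 0 0 -0.22 0 0 -0.26"

```text
time_s: 18.85
position: [0.5635, 0.1419, 0.3183]
tcp_rot: [[0.008, 1.0, 0.007], [1.0, -0.008, 0.001], [0.001, 0.007, -1.0]]
force: [-0.3, -0.2, -1.2]
opening: 0.271
grasp_force: 30.0
```

Run:
```python
from h import *
s=bot.read_state(); R=s["tcp_rot"];P=s["position"]; print(P,s["opening"],s["force"],s["moment"])
p,q=wrist(); save(p,"w7",(240,100,400,220),5)
for l in("slot","blade_tip","hatch_edge"):
  for d in spot_point(l,p)[:1]: print(l,np.round(d["point"],4),(R.T@(d["point"]-P)).round(4),d["conf"],proj(q,d["point"]))
print(rel([.4977,-.1354,.31],144))
```

```text
[0.56345382 0.14189902 0.3182525 ] 0.2712174425762399 [-0.32286641 -0.2329362  -1.18208694] [ 0.02150167 -0.0353619   0.03649599]
slot [0.5651 0.1401 0.0995] [-1.900e-03  1.000e-04  2.188e-01] 0.67 [np.float64(318.78118880590137), np.float64(180.28563678631025)]
blade_tip [0.5618 0.1431 0.2117] [ 0.0011 -0.0024  0.1065] 0.61 [np.float64(316.1631470313701), np.float64(203.5762825193726)]
hatch_edge [0.5692 0.1129 0.0998] [-0.0291  0.0044  0.2185] 0.79 [np.float64(321.95022364293527), np.float64(199.8553080774716)]
[-0.5547 -0.121   0.0044 -0.0066 -0.003  -1.2092]
```

View pics/w7.png

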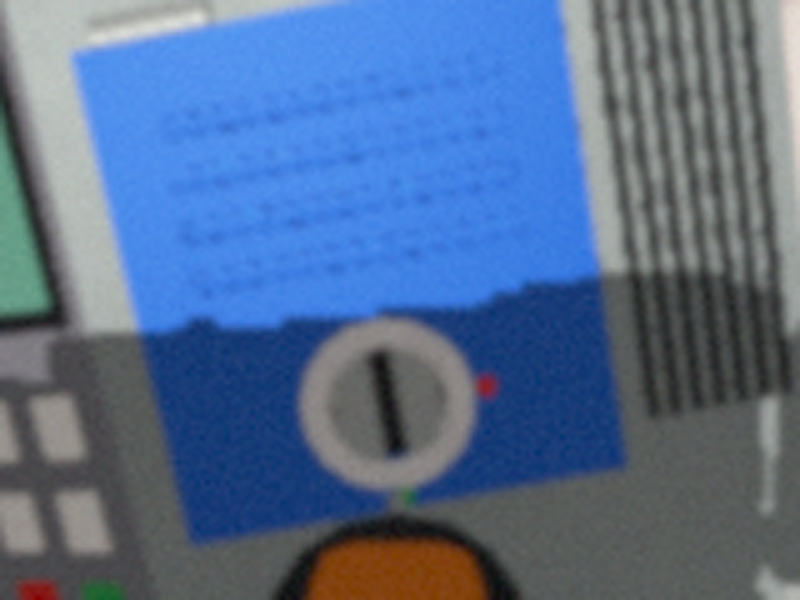

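The slot points at the green dot, parallel to the hatch sides, so the lock is home. Next the driver goes back to its hole.

Run:
```python
from h import *
print(rel([.498,-.135,.31],92))
```

```text
[-5.539e-01 -1.204e-01  4.400e-03 -7.000e-03  2.000e-04 -5.370e-02]
```

Request:
jog_arm --rows "0 -0.05 -0.01 0 0 0 0;0 -0.11 -0.025 0 0 0 0;0 -0.18 -0.04 0.004 -0.007 0 -0.05;0 -0.25 -0.055 0.004 -0.007 0 -0.05;0 -0.32 -0.07 0.004 -0.007 0 -0.05;0 -0.39 -0.085 0.004 -0.007 0 -0.05;0 -0.46 -0.1 0.004 -0.007 0 -0.05;0 -0.51 -0.11 0.004 -0.007 0 -0.05;0 -0.554 -0.12 0.004 -0.007 0 -0.05;0 -0.554 -0.12 0.004 -0.007 0 -0.05;0 -0.554 -0.12 0.004 -0.007 0 -0.05;0 -0.554 -0.12 0.004 -0.007 0 -0.05"

```text
time_s: 20.05
position: [0.4994, -0.1342, 0.3106]
tcp_rot: [[-0.032, 0.999, 0.003], [0.999, 0.032, 0.002], [0.002, 0.003, -1.0]]
force: [0.6, -0.2, -1.4]
opening: 0.274
grasp_force: 30.0
```

Run:
```python
from h import *
s=bot.read_state(); R=s["tcp_rot"];P=s["position"]; print(P,R.round(3))
p,q=wrist(); save(p,"w8",(260,100,380,220),5)
for l in("stand_hole","blade_tip"):
  for d in spot_point(l,p)[:3]: print(l,np.round(d["point"],4),(R.T@(d["point"]-P)).round(4),round(d["conf"],2),np.round(proj(q,d["point"]),1))
print(rel([.498,-.1353,.18],92),rel([.498,-.1353,.1105],92), proj(q,[.498,-.1353,.056]))
```

```text
[ 0.49941668 -0.13423699  0.31059659] [[-0.032  0.999  0.003]
 [ 0.999  0.032  0.002]
 [ 0.002  0.003 -1.   ]]
stand_hole [ 0.4976 -0.137   0.0559] [-0.0033 -0.0026  0.2547] 0.57 [317.  175.7]
blade_tip [ 0.4979 -0.1354  0.2052] [-0.0014 -0.0018  0.1054] 0.94 [316.8 206.4]
[-0.0032 -0.0054  0.263   0.0056 -0.0011 -0.001 ] [-0.0033 -0.006   0.402   0.0056 -0.0011 -0.001 ] [np.float64(317.2986371490315), np.float64(174.5994206588173)]
```

View pics/w8.png

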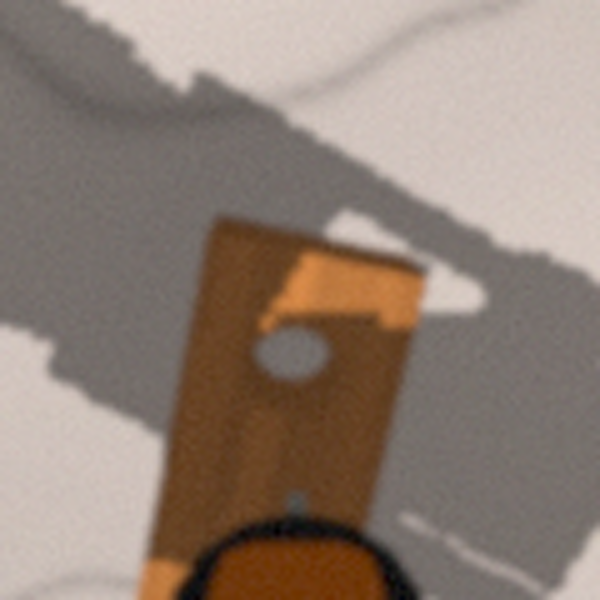

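The hole shows at crop (292,355), with the blade at (297,500) in line with it. Lowering now.

Request:
jog_arm --rows "0 -0.003 -0.005 0.05 0.006 0 0;0 -0.003 -0.005 0.12 0.006 0 0;0 -0.003 -0.005 0.19 0.006 0 0;0 -0.003 -0.005 0.25 0.006 0 0;0 -0.003 -0.005 0.28 0.006 0 0;0 -0.003 -0.005 0.31 0.006 0 0;0 -0.003 -0.005 0.34 0.006 0 0;0 -0.003 -0.005 0.36 0.006 0 0;0 -0.003 -0.005 0.38 0.006 0 0;0 -0.003 -0.005 0.39 0.006 0 0;0 -0.003 -0.005 0.395 0.006 0 0;0 -0.003 -0.005 0.398 0.006 0 0;0 -0.003 -0.005 0.398 0.006 0 0;0 -0.003 -0.005 0.398 0.006 0 0"

```text
time_s: 21.37
position: [0.4992, -0.1368, 0.1136]
tcp_rot: [[-0.033, 0.999, 0.002], [0.999, 0.033, -0.001], [-0.001, 0.002, -1.0]]
force: [-0.3, -0.0, -1.5]
opening: 0.274
grasp_force: 30.0
```

Request:
jog_arm --rows "0 0 0 0.003 0 0 0;0 0 0 0.006 0 0 0;0 0 0 0.006 0 0 0;0 0 0 0.006 0 0 0;0.5 0 0 0.006 0 0 0;0.7 0 0 0.006 0 0 0;0.7 0 0 0.006 0 0 0;0.7 0 0 0.006 0 0 0;0.7 0 0 0.006 0 0 0;0.7 0 0 -0.05 0 0 0;0.7 0 0 -0.12 0 0 0;0.7 0 0 -0.2 0 0 0;0.7 0 0 -0.3 0 0 0;0.7 0 0 -0.38 0 0 0;0.7 0 0 -0.38 0 0 0;0.7 0 0 -0.38 0 0 0"

```text
time_s: 22.7
position: [0.5004, -0.1374, 0.3066]
tcp_rot: [[-0.033, 0.999, 0.008], [0.999, 0.033, -0.004], [-0.004, 0.008, -1.0]]
force: [0.4, -0.3, 0.0]
opening: 0.703
grasp_force: 0.0
```

Run:
```python
from h import *
s=bot.read_state(); print(s["position"],s["opening"])
p,q=wrist()
c=capture("side"); a=cv2.resize(p["pixels"][100:240,240:400],(480,420)); b=cv2.resize(c["pixels"][150:220,290:350],(320,420)[:1]+(420,))
cv2.imwrite("pics/end.png",np.hstack([a,b])[:,:,::-1])
for l in("driver","nutdriver","hatch_edge","slot"):
  for P in(p,c):
    for d in spot_point(l,P)[:1]: print(l,np.round(d["point"],4),round(d["conf"],2))
```

```text
[ 0.50039554 -0.13736586  0.30663829] 0.7029961304295613
driver [ 0.4962 -0.1328  0.0083] 0.89
driver [ 0.5027 -0.1355  0.0082] 0.73
hatch_edge [0.5695 0.1178 0.1049] 0.6
slot [0.5609 0.1427 0.0989] 0.56
```

View pics/end.png

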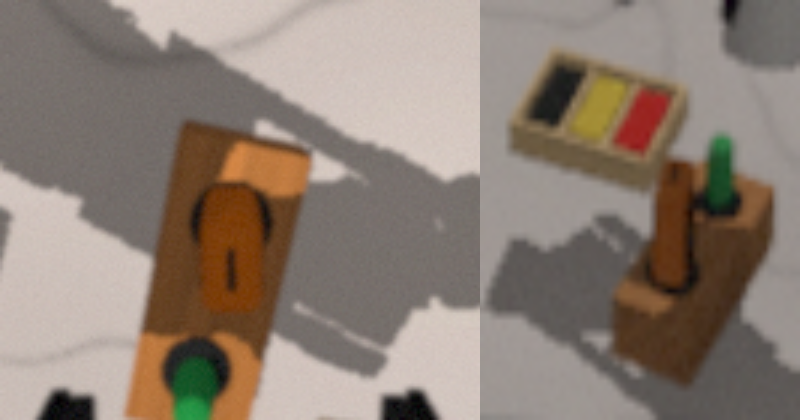

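The driver stands upright in its hole, at (232,245) on the left and (675,230) on the right. The gripper is clear, so I'll hand in.

```bash
python3 -c "
from rig import bot; print(bot.hand_in())"
```

```text
the job is handed in; nothing more can be done
None
```

The hatch is shut, the lock is on its stop with the slot at the green dot, and the driver is back upright in its own hole; the job is handed in at about 23 s, with no verdict returned.

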